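Squeeze-and-turn cap off a tablet tub

ROBOT

A 7-joint arm with a two-finger parallel gripper is mounted at the origin on a cart in front of the work surface, level with it; the furniture and walls round the work are solid. World frame = base frame: x ahead of the robot, y to its left, z up, the work surface at z = 0. Lengths are in m, angles in rad, forces in N, time in s.
With the tool pointing down it reaches from about 0.375 to 0.925 m from the base axis. Payload 3.1 kg.
Tool frame: the origin (TCP) lies between the finger pads, 19 mm behind the fingertips; this is the grasp point; z points along the fingers, y is the line along which they close (so a half turn about z gives the same grasp; the last joint's range is limited). The gripper opens to 85 mm and grips with 20 to 120 N. Pads are 22 mm wide; open, the fingers measure 114 mm over their backs; the gripper's body (76 mm by 85 mm) begins 54 mm behind the grasp point. The pads swing forward as they close: fully open they stand 13 mm farther back than shut.
Start: joints at [-1.229, 0.383, 0.044, 1.598, -0.018, 1.161, -0.05], TCP at [0.277, 0.588, 0.25] pointing down, gripper open.
Joint ranges: [-2.61, 2.61], [-0.41, 2.15], [-1.48, 1.57], [0, 2.5], [-1.57, 4.71], [0.05, 1.97], [-2.85, 2.85]. Speed limits (rad/s): [2.79, 2.79, 3.14, 3.14, 3.14, 3.14, 3.14].

INTERFACE

Orientations are given as a unit quaternion [x, y, z, w].
In Python, from bench import move_ptp, movel, move_j, move_gripper, pause, inverse_kinematics, read_camera, camera_params, MotionError, sign_off, look_for, tip_of, read_time_s, read_qpos, read_joint_vel, read_effort, read_eef_pos, read_tcp_rot, read_ft_force, read_ft_torque, read_finger_gap, read_grasp_force gives the robot as it stands. Calls block until the motion is done:
- move_ptp(position, orientation): joint-space move of the TCP to a pose.
- movel(position, orientation=None, speed=0.15): straight line of the TCP; orientation=None keeps the orientation; speed is the mean speed in m/s.
- move_j(angles): joint-space move.
- move_gripper(opening, effort=None): finger opening in m; effort is the grip in N (None keeps the last); returns when the fingers have stopped.
- pause(seconds).
- inverse_kinematics(position, orientation): joint angles nearest the present ones, or None.
- read_camera(name): name is "scene" or "top" or "wrist"; returns the picture (400x640x3 uint8, red, green, blue); there is no depth.
- camera_params(name): a dict with "K" (3x3 intrinsics, pixels), "dist_coeffs" ([k1, k2, p1, p2, k3] as OpenCV has them; the pictures are not rectified), "camera_from_world" (4x4, takes a point from world to camera coordinates). Camera axes: x right, y down, z forward; pixel columns grow to the right and rows downward; lengths in m; the calibration is good to about 2 mm. A picture is of the moment at which its call begins: read the wrist's pose just before it. camera_params takes no time and is no camera call; for the wrist camera it gives the pose at the moment of the call.
A pose or a line that the arm cannot do raises MotionError and nothing moves.
- sign_off(): hands the job in; it is judged then, once.
Trained networks look in the newest picture that a camera, given by its name, has taken for a name from the list of things; names that differ only in an ending like _2 or _b are one class to them, and where a whole thing is asked for, a point or a joint stands for the part that bears it (a point fixed in the world has none). Each returns a list of dicts, best first, with "confidence" (0 to 1); they miss things now and then, are a little off and sometimes report something else, mostly with a low value. They report only what shows in the picture. A call takes as long as a camera call. They do not tell look-alikes from the thing itself.
- look_for(camera, name): "at" ([column, row] in pixels, amid what is visible of it).
- tip_of(camera, name): "at" ([column, row] in pixels: a listed point, or the origin of a listed thing).
Readings, each from a call of its own:
- read_time_s(): time.
- read_qpos(): joint angles.
- read_joint_vel(): joint speeds.
- read_effort(): joint torques, N m.
- read_eef_pos(): TCP position.
- read_tcp_rot(): TCP orientation.
- read_ft_force(): force on the tool from outside, world axes, zero at the start.
- read_ft_torque(): the same for the moment, N m.
- read_finger_gap(): finger opening in m.
- read_grasp_force(): force on a finger pad.
Only numpy, scipy, OpenCV 4.12 (cv2) and the standard library are available. Lean on these libraries where they do the work, as an engineer would, in place of code of your own. Each camera call takes 0.05 s, during which the arm holds its last target. There are 200 camera calls.

TASK

Open the safety tub in the bench holder: squeeze the two blue side tabs of its cap fully in, firmly but not hard, gently turn the cap anticlockwise until you feel it come against its stop, ease off a touch and lift it off. Set the cap down gently, the right way up, on the middle of the green mat, and leave the things round about where they are.

Things in the scene. Friction and masses are not known exactly. Their poses are not given: they have to be found in the camera images.
- tub: cream tub, blue band, diameter 68 mm, bolted to the desk in an aluminium holder 106 mm square. Origin: under its centre on the desk, z up. Flat shoulder 78 mm up, on it four posts up to 85 mm, 26 to 30 mm from the axis, which lock the cap's teeth: keep fingertips above 86 mm. Neck rim 104 mm up. A bayonet flange holds the cap down; only within 0.1 rad of the stop do its lugs meet the gaps.
- cap: white cap, 53 mm across, 33.5 mm high, about 50 g. Origin: centre of its underside, z up; at the start its axes are parallel to the tub's, its axis the tub's, 80 mm up. Blue tabs at +y and -y. Opens anticlockwise from above, with little drag, to a solid stop 0.7 to 1.45 rad on (differs from tub to tub: feel for it; over 0.5 N m breaks it). Ease off 0.02 to 0.06 rad, lift straight up.
- cap_grip (a point): point on the cap's axis 28.5 mm above its underside: a good TCP point with the fingers pointing down and closing along the cap's y axis onto the two tabs (fingertips then about 4 mm above the locking posts)
- tab_a (a joint): inward travel (m) of the tab on the cap's +y side, 0 out, 0.0045 fully in. Blue plate 22 mm wide, 22 mm high, from 8.5 to 30.5 mm above the cap's underside, outer face 31.5 mm from the axis when out (63 mm over both tabs, 54 mm when both are in). Sprung: starts to move at 3 N, fully in at 9 N; past 0.003 its tooth clears the posts; over 20 N a side breaks it.
- tab_b (a joint): inward travel (m) of the tab on the cap's -y side, the same as tab_a. Both must be in to pass the posts.
- mat: green square mat 130 x 130 x 3 mm, fixed on the desk. Origin: centre of its underside (desk height), z up; its top is 3 mm above that
- jaw_block: bystander: pink practice jaw block with six white teeth, 22 x 58 x 29 mm, loose; origin: centre of its underside
- bur_block: bystander: white bur block with thin burs, 30 x 62 x 34 mm, loose; origin: centre of its underside
- bond_bottle: bystander: small white and blue dropper bottle with a black cap, diameter 21 mm, 58 mm high, loose; origin: centre of its underside
Things that resemble listed ones, but are neither listed nor needed, are in the scene too. Of the things that look like the cap, the larger one is meant.

How it is judged:
On the way, in this order (a step that is already met when the one before it is completed fails the run):
1. both tabs of the locked cap are squeezed in together (value of joint each of tab_a, tab_b above 0.003 m and angle between the x axis of cap and the x axis of tub, either way round below 0.15 rad and distance between cap and tub below 0.084 m), for 0.1 s.
2. the cap is turned open, still on its neck (angle between the x axis of cap and the x axis of tub, either way round above 0.5 rad and distance between cap and tub below 0.086 m and angle between cap's own z axis and vertical below 0.15 rad), for 0.1 s.
3. the cap is lifted clear of the tub (z of cap in the frame of tub above 0.11 m), for 0.1 s.
4. the cap is lowered onto the middle of the mat in the fingers, not dropped (contact force between the fingers and cap above 1 N and height (world z) of cap below 0.008 m and horizontal distance between cap and mat below 0.03 m), for 0.05 s.
At the end, for the whole second after the job is handed in: the cap stands upright (within 0.1 rad) and at rest on the green mat, its underside less than 4 mm above the mat, its centre within 30 mm of the mat's centre, released (horizontal distance between cap and mat below 0.03 m and height (world z) of cap below 0.007 m and angle between cap's own z axis and vertical below 0.1 rad and linear speed of cap below 0.02 m/s); the robot touches nothing.
It fails at once if the cap is squeezed too hard (contact force between the fingers and cap above 45 N).
It fails at once if the cap is forced against the tub (pulled, pressed or wrenched) (contact force between cap and tub above 55 N).
It fails at once if the cap is banged down on the mat (contact force between cap and mat above 40 N).
It fails at once if a bystander is disturbed (distance of any of jaw_block, bur_block, bond_bottle from where it was at the start of the episode above 0.015 m).
It also fails if it takes over 70 s, if anything falls off the work surface, if the arm or the gripper's body presses on something with over 40 N, if the wrist force passes 120 N, or if a joint passes its speed limit or range.

## Working session

There is one attempt and no reset: what is moved stays moved. The work goes in short steps, each a Python script; the robot and the scene stay as the last script left them, time stands still between calls to the robot, and variables do not carry over. Pictures are saved under pics/ and viewed, at most 10 in all, crops included, and the job is handed in when it is done.

```bash
ls; mkdir -p pics; python3 - <<'E'
from bench import *
import cv2, numpy as np
for c in ["scene","top"]:
    im=read_camera(c); cv2.imwrite(f"pics/{c}0.png",im[:,:,::-1])
    P=camera_params(c); print(c,P["K"],P["dist_coeffs"],np.round(P["camera_from_world"],3))
    for n in ["tub","cap","cap_grip","tab_a","mat","jaw_block","bur_block","bond_bottle"]:
        print(n,[(np.round(d["at"]).tolist(),round(d["confidence"],2)) for d in look_for(c,n)[:4]],[(np.round(d["at"]).tolist(),round(d["confidence"],2)) for d in tip_of(c,n)[:4]])
print(read_time_s(),read_tcp_rot())
E
```

```text
pics
scene [[421.83701963   0.         319.59052638]
 [  0.         421.83701963 199.02828135]
 [  0.           0.           1.        ]] [-0.07389701  0.          0.          0.          0.        ] [[ 0.789 -0.615 -0.003 -0.353]
 [-0.349 -0.443 -0.826  0.297]
 [ 0.507  0.652 -0.564  0.705]
 [ 0.     0.     0.     1.   ]]
tub [([393.0, 292.0], 0.62)] [([388.0, 291.0], 0.68), ([281.0, 213.0], 0.55)]
cap [([348.0, 256.0], 0.63), ([401.0, 260.0], 0.58)] [([395.0, 264.0], 0.9), ([349.0, 257.0], 0.78)]
cap_grip [([352.0, 253.0], 0.66), ([400.0, 259.0], 0.61), ([406.0, 262.0], 0.33)] [([395.0, 256.0], 0.61), ([353.0, 252.0], 0.51)]Traceback (most recent call last):
  File "<stdin>", line 7, in <module>
ValueError: it knows: bond_bottle, bur_block, cap, cap_grip, jaw_block, mat, tub
```

```bash
cat > h.py <<'E'
from bench import *
import cv2, numpy as np
def ray(P,px):
    u=cv2.undistortPoints(np.array([[px]],float),np.array(P["K"]),np.array(P["dist_coeffs"]))[0,0]
    T=np.array(P["camera_from_world"]); R=T[:3,:3]
    return -R.T@T[:3,3], R.T@np.array([u[0],u[1],1])
def atz(P,px,z):
    o,d=ray(P,px); return o+d*(z-o[2])/d[2]
def proj(P,X):
    T=np.array(P["camera_from_world"]); r=cv2.Rodrigues(T[:3,:3])[0]
    return cv2.projectPoints(np.array(X,float).reshape(-1,3),r,T[:3,3],np.array(P["K"]),np.array(P["dist_coeffs"]))[0][:,0]
E
python3 - <<'E'
from h import *
Z=dict(tub=0,cap=.08,cap_grip=.1085,mat=0,jaw_block=0,bur_block=0,bond_bottle=0)
for c in ["scene","top"]:
    im=read_camera(c); cv2.imwrite(f"pics/{c}0.png",im[:,:,::-1])
    P=camera_params(c)
    for n in Z:
        print(c,n,[(np.round(d["at"]).tolist(),round(d["confidence"],2)) for d in look_for(c,n)[:4]],[(np.round(d["at"]).tolist(),round(d["confidence"],2),np.round(atz(P,d["at"],Z[n])[:2],3).tolist()) for d in tip_of(c,n)[:4]])
print(read_time_s(),read_tcp_rot())
E
```

```text
scene tub [([393.0, 293.0], 0.55)] [([394.0, 292.0], 0.77, [0.513, -0.164])]
scene cap [([397.0, 258.0], 0.81), ([350.0, 256.0], 0.71)] [([396.0, 266.0], 0.84, [0.504, -0.166]), ([350.0, 258.0], 0.81, [0.451, -0.094])]
scene cap_grip [([351.0, 252.0], 0.78), ([401.0, 258.0], 0.58)] [([396.0, 254.0], 0.74, [0.504, -0.164]), ([351.0, 250.0], 0.67, [0.446, -0.101])]
scene mat [([281.0, 214.0], 0.67)] [([279.0, 213.0], 0.95, [0.48, 0.212])]
scene jaw_block [([380.0, 228.0], 0.53)] [([376.0, 231.0], 0.69, [0.623, 0.002])]
scene bur_block [([290.0, 180.0], 0.63)] [([294.0, 182.0], 0.52, [0.598, 0.311])]
scene bond_bottle [([409.0, 265.0], 0.68), ([298.0, 258.0], 0.54)] [([297.0, 264.0], 0.75, [0.405, 0.027]), ([295.0, 182.0], 0.22, [0.6, 0.31])]
top tub [([437.0, 200.0], 0.6), ([440.0, 197.0], 0.35)] [([442.0, 194.0], 0.56, [0.514, -0.167])]
top cap [([451.0, 193.0], 0.83), ([383.0, 196.0], 0.66), ([284.0, 212.0], 0.49)] [([450.0, 197.0], 0.8, [0.5, -0.167]), ([383.0, 198.0], 0.51, [0.503, -0.024])]
top cap_grip [([450.0, 193.0], 0.78), ([386.0, 193.0], 0.58)] [([384.0, 194.0], 0.65, [0.508, -0.022]), ([369.0, 145.0], 0.62, [0.613, 0.006]), ([451.0, 197.0], 0.6, [0.499, -0.163])]
top mat [([288.0, 215.0], 0.63)] [([286.0, 213.0], 0.6, [0.478, 0.197]), ([440.0, 195.0], 0.18, [0.512, -0.162])]
top jaw_block [([366.0, 144.0], 0.71)] [([368.0, 144.0], 0.83, [0.635, 0.0])]
top bur_block [([232.0, 156.0], 0.59)] [([234.0, 161.0], 0.67, [0.605, 0.32]), ([450.0, 196.0], 0.36, [0.509, -0.186])]
top bond_bottle [([283.0, 212.0], 0.53), ([364.0, 244.0], 0.38)] [([451.0, 194.0], 0.57, [0.512, -0.188]), ([361.0, 244.0], 0.49, [0.402, 0.023])]
1.9 [ 2.18122238e-01  9.75921456e-01 -5.67283888e-06  1.05879399e-06]
```

View pics/scene0.png

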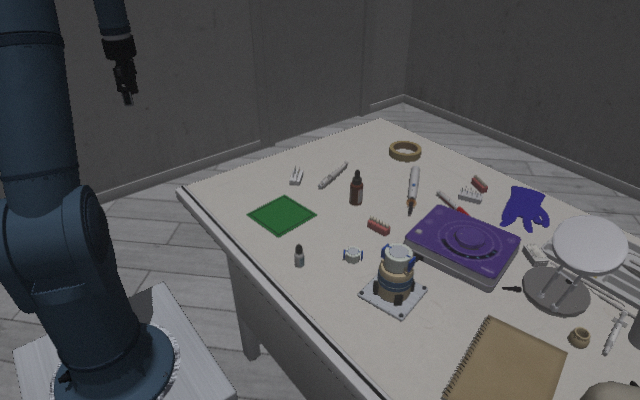

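View pics/top0.png

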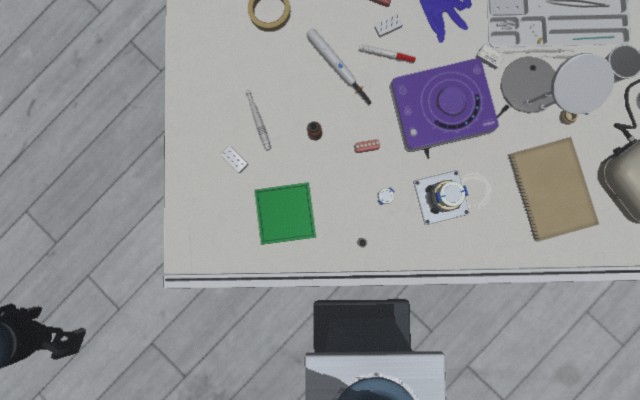

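The top view shows two cap-like things: one on the tub at (450,194) and a smaller one lying on the desk at (385,196). The one on the tub is the larger and sits in the holder, so it is the one meant. I'll go above it and confirm with a close look.

```bash
python3 - <<'E'
from h import *
from scipy.spatial.transform import Rotation as R
q=R.from_matrix(np.array([[1,0,0],[0,-1,0],[0,0,-1]])).as_quat()
# yaw choice: tool y along world y
for yaw in (0,np.pi,np.pi/2,-np.pi/2):
    print(yaw,inverse_kinematics([.505,-.165,.3],(R.from_euler('z',yaw)*R.from_quat(q)).as_quat()))
move_ptp([.505,-.165,.30],read_tcp_rot())
print(read_qpos(),read_eef_pos(),read_ft_force())
P=camera_params("wrist"); im=read_camera("wrist")
print(P["K"],np.round(P["camera_from_world"],3))
cv2.imwrite("pics/w1.png",im[:,:,::-1])
for n,z in dict(cap=.08,cap_grip=.1085,tub=0).items():
  print(n,[(np.round(d["at"]).tolist(),round(d["confidence"],2),np.round(atz(P,d["at"],z)[:2],4).tolist()) for d in tip_of("wrist",n)[:3]])
E
```

```text
0 [-0.74288877  0.18014557  1.10155825  1.86149982 -0.17211222  1.20294471
 -1.1563079 ]
3.141592653589793 [-0.64558887  0.15345443  0.9797211   1.85908199 -0.1366148   1.19970686
  1.94925689]
1.5707963267948966 [-0.71754487  0.17176912  1.06887834  1.86090753 -0.16135492  1.20183545
  0.4036909 ]
-1.5707963267948966 [-0.92839801  0.3499933   1.41437646  1.86493367 -0.36606934  1.24141171
 -2.5421611 ]
[-0.67121894  0.1594046   1.00834749  1.85946896 -0.1445645   1.20030838
  1.51736157] [ 0.50552117 -0.16377049  0.29990122] [-0.71245874 -0.11696463 -0.31965172]
[[281.61972836   0.         320.0581104 ]
 [  0.         281.61972836 198.30396333]
 [  0.           0.           1.        ]] [[ 0.424  0.906 -0.    -0.067]
 [ 0.862 -0.404  0.306 -0.557]
 [ 0.277 -0.13  -0.952  0.266]
 [ 0.     0.     0.     1.   ]]
cap [([405.0, 131.0], 0.84, [0.501, -0.0493]), ([321.0, 175.0], 0.61, [0.5075, -0.1631])]
cap_grip [([318.0, 181.0], 0.66, [0.5069, -0.1657]), ([405.0, 129.0], 0.57, [0.4942, -0.0554])]
tub [([321.0, 163.0], 0.98, [0.5073, -0.1625])]
```

View pics/w1.png

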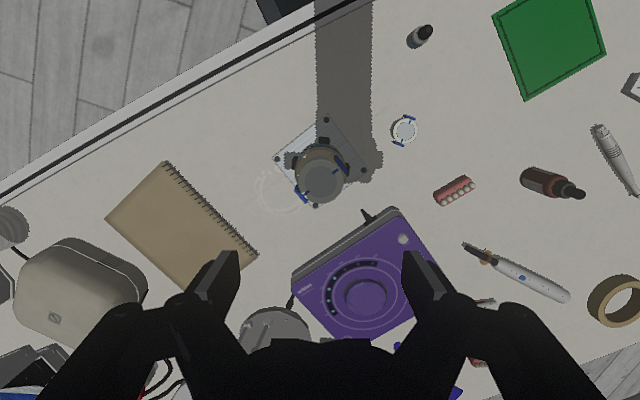

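The cap at (321,178) on the tub has blue tabs around (341,161) and (302,197). The loose look-alike at (405,130) is clearly smaller. Enlarged crop next.

```bash
python3 - <<'E'
from h import *
im=cv2.imread("pics/w1.png")
P=camera_params("wrist")
hsv=cv2.cvtColor(im,cv2.COLOR_BGR2HSV)
m=cv2.inRange(hsv,(100,130,40),(120,255,255)); m[:, :270]=0;m[:,430:]=0;m[:100]=0;m[215:]=0
n,l,s,c=cv2.connectedComponentsWithStats(m)
for i in range(1,n):
    if s[i,4]>5: print(s[i],c[i].round(1),atz(P,c[i],.1105)[:2].round(4))
cv2.imwrite("pics/w1c.png",cv2.resize(im[100:225,265:430],None,fx=4.5,fy=4.5,interpolation=cv2.INTER_CUBIC))
E
```

```text
[406 116   9   4  19] [410.1 117.4] [ 0.4843 -0.0468]
[394 142  10   5  18] [398.7 143.9] [ 0.5058 -0.068 ]
[335 159   5   6   8] [336.8 161. ] [ 0.4941 -0.1378]
[333 170   5   3   7] [334.9 170.9] [ 0.5035 -0.1444]
[295 188  12  15  45] [300.8 196. ] [ 0.5139 -0.1925]
```

View pics/w1c.png

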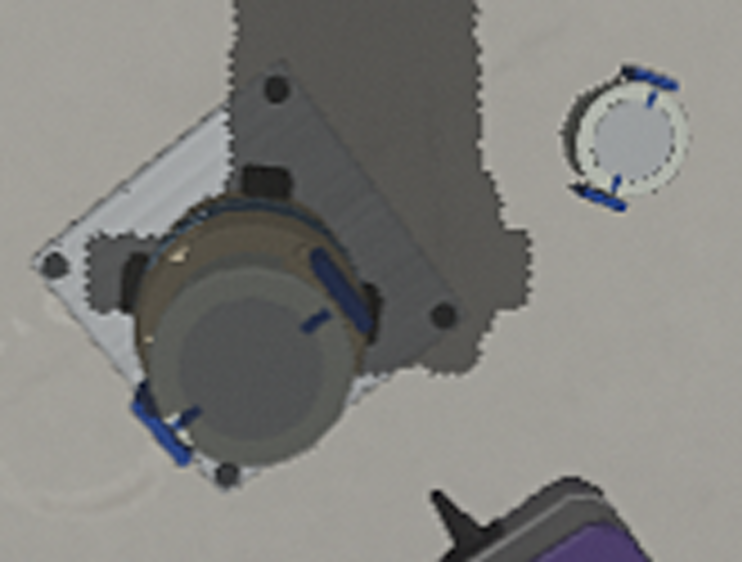

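The crop confirms it: the larger cap is on the tub, with index marks at about px (306.6,193) and (335,171) and tab edges at about (301,194) and (340.6,164). The loose one is smaller.

```bash
cat >> h.py <<'E'
from scipy.spatial.transform import Rotation as R
def down(yaw): # tool y axis along direction yaw (world), z down
    y=np.array([np.cos(yaw),np.sin(yaw),0]); z=np.array([0,0,-1.]); x=np.cross(y,z)
    return R.from_matrix(np.c_[x,y,z]).as_quat()
E
python3 - <<'E'
from h import *
P=camera_params("wrist")
for a,b,z in [((306.6,192.9),(335,171.3),.1135),((301,194.4),(340.6,164.4),.1105)]:
    A=atz(P,a,z);B=atz(P,b,z);d=B-A
    print(A[:2].round(4),B[:2].round(4),((A+B)/2)[:2].round(4),np.linalg.norm(d),np.arctan2(d[1],d[0]))
print(atz(P,(321.7,181.1),.1135)[:2])
yaw=np.arctan2(d[1],d[0]); c=((A+B)/2)[:2]
for k in (0,np.pi): print(k,inverse_kinematics([*c,.11],down(yaw+k)),inverse_kinematics([*c,.11],down(yaw+k+1.5)))
E
```

```text
[ 0.5126 -0.1843] [ 0.5034 -0.1443] [ 0.508  -0.1643] 0.04099858124698399 1.797484757371988
[ 0.5122 -0.1915] [ 0.4995 -0.1355] [ 0.5059 -0.1635] 0.05741465152033136 1.7941480662717666
[ 0.5073042  -0.16262952]
0 [-0.42853939  0.43827303  0.78978113  2.02273711 -0.41497975  0.84436938
  2.39048611] [-0.77012478  0.88309662  1.37238424  2.03293052 -0.98716056  1.13806919
 -1.92934581]
3.141592653589793 [-0.70841549  0.69642974  1.21411862  2.03146989 -0.79676726  0.99838001
 -0.43121942] [-0.54793361  0.50616439  0.95138266  2.02684515 -0.53818806  0.87904686
  0.8552929 ]
```

```bash
python3 - <<'E'
from h import *
c=np.array([.507,-.164]); yaw=1.796+np.pi
move_ptp([*c,.22],down(yaw))
P=camera_params("wrist"); im=read_camera("wrist")
print(read_qpos().round(3),read_finger_gap(),read_grasp_force(),read_ft_force(),read_ft_torque())
for n,z in dict(cap=.08,cap_grip=.1085,tub=0).items():
  print(n,[(np.round(d["at"]).tolist(),round(d["confidence"],2),np.round(atz(P,d["at"],z)[:2],4).tolist()) for d in tip_of("wrist",n)[:3]])
u,v=proj(P,[*c,.11])[0].round().astype(int); print(u,v)
x0,y0=max(u-90,0),max(v-70,0)
cv2.imwrite("pics/w2c.png",cv2.resize(im[y0:y0+145,x0:x0+190,::-1],None,fx=4,fy=4,interpolation=cv2.INTER_CUBIC)); print(x0,y0)
E
```

```text
[-0.837  0.531  1.37   1.95  -0.576  1.145 -0.581] 0.0853184318564741 0.0 [-0.31111851  0.33493392 -0.17126879] [ 0.009588    0.00299929 -0.00913733]
cap [([319.0, 193.0], 0.88, [0.5064, -0.1631]), ([220.0, 148.0], 0.62, [0.5289, -0.0625])]
cap_grip [([212.0, 149.0], 0.7, [0.5326, -0.0651]), ([320.0, 198.0], 0.66, [0.5105, -0.1629])]
tub [([320.0, 177.0], 0.68, [0.504, -0.1639])]
321 203
231 133
```

View pics/w2c.png

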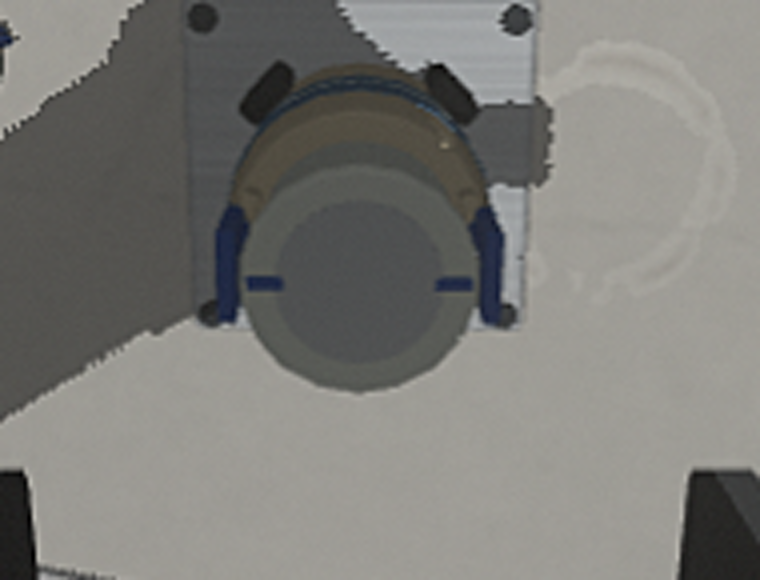

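Cap marks are level at crop (265,284)/(454,284), so the yaw is right, and the centre at px (320.9,204) agrees with the estimate. Descend and squeeze in steps.

```bash
python3 - <<'E'
from h import *
P=camera_params("wrist"); c=atz(P,(320.9,204),.1135)[:2]; print(c)
yaw=1.796+np.pi
movel([*c,.1085],down(yaw),speed=.08)
print(read_eef_pos(),read_ft_force().round(2))
f0=read_ft_force()
for g in [.070,.066,.064,.063,.062,.061,.060,.059,.058,.057]:
    move_gripper(g,20); print(g,round(read_finger_gap(),4),round(read_grasp_force(),2),(read_ft_force()-f0).round(2),read_ft_torque().round(3))
    if read_grasp_force()>11: break
E
```

```text
[ 0.5070606  -0.16435095]
[ 0.50750564 -0.16452752  0.10901296] [-0.02  0.36  0.47]
0.07 0.0699 0.0 [ 0.11 -0.74 -0.56] [-0.037  0.017 -0.014]
0.066 0.066 0.0 [ 0.4  -0.57 -0.35] [-0.009  0.042 -0.001]
0.064 0.0642 0.0 [-1.13 -0.4   0.23] [-0.004  0.036  0.075]
0.063 0.063 1.5 [-0.8  -0.52  1.01] [ 0.065  0.086 -0.012]
0.062 0.062 3.69 [-0.2  -0.01  2.09] [ 0.09   0.188 -0.018]
0.061 0.0614 4.35 [-0.64 -0.07  3.86] [ 0.11   0.271 -0.006]
0.06 0.06 4.98 [-0.25 -0.39  4.86] [0.133 0.309 0.003]
0.059 0.0594 5.63 [-1.87  0.61  4.88] [0.096 0.34  0.048]
0.058 0.058 6.25 [-1.23  0.38  5.19] [0.104 0.336 0.021]
0.057 0.0572 6.88 [-1.75 -0.18  5.46] [ 0.147  0.357 -0.013]
```

```bash
python3 - <<'E'
from h import *
for g in [.056,.055,.0545,.054,.0537,.0534,.0531,.0528]:
    move_gripper(g,20); f=read_grasp_force(); print(g,round(read_finger_gap(),4),round(f,2),read_ft_force().round(2),read_ft_torque().round(3))
    if f>12: break
print(read_eef_pos(),read_time_s())
E
```

```text
0.056 0.0561 7.51 [-1.92  1.22  7.69] [ 0.075  0.403 -0.004]
0.055 0.0552 8.14 [-2.24  0.68  5.9 ] [ 0.126  0.393 -0.021]
0.0545 0.0545 8.45 [-1.59 -0.45  7.18] [ 0.153  0.435 -0.014]
0.054 0.054 9.11 [-1.43  0.16  7.77] [ 0.193  0.502 -0.023]
0.0537 0.0539 9.57 [-2.17  0.86  7.45] [ 0.215  0.468 -0.03 ]
0.0534 0.0537 11.02 [-2.61  2.26  7.5 ] [ 0.291  0.542 -0.062]
0.0531 0.0535 14.99 [-2.53  0.76  7.66] [ 0.228  0.5   -0.022]
[ 0.50711458 -0.16431326  0.10901381] 12.2083
```

```bash
cat > turn.py <<'E'
from h import *
import sys
yaw0=1.796+np.pi; c=[.50711,-.16431,.109]
a,end,st=map(float,sys.argv[1:4])
while a<end:
    a=min(a+st,end); t=read_time_s()
    try: movel(c,down(yaw0+a),speed=.05)
    except MotionError as e: print(e); break
    tz=np.mean([read_ft_torque()[2] for _ in range(4)])
    v=R.from_quat(read_tcp_rot()).as_matrix()[:,1]; act=(np.arctan2(v[1],v[0])-yaw0+np.pi)%(2*np.pi)-np.pi
    print(round(a,3),round(act,3),'tz',round(tz,3),read_ft_force().round(1),'g',round(read_grasp_force(),1),round(read_finger_gap(),4),round(read_time_s()-t,2))
    if abs(tz)>.16: print("STOP"); break
print(read_qpos().round(2),read_time_s())
E
python3 turn.py 0 .15 .05
```

```text
0.05 0.05 tz 0.017 [-2.7  1.3  5.9] g 14.8 0.0531 0.25
0.1 0.1 tz 0.097 [-1.   0.1  6.3] g 14.7 0.0535 0.25
0.15 0.15 tz 0.029 [-1.   1.3  6.7] g 14.7 0.0536 0.25
[-0.66  0.62  1.12  2.03 -0.7   0.95 -0.35] 12.9583
```

```bash
python3 turn.py .15 .65 .1 && python3 turn.py .65 1.55 .025
```

```text
0.25 0.25 tz 0.095 [-1.1  0.7  5.2] g 14.7 0.0534 0.25
0.35 0.35 tz 0.119 [-1.1  0.5  6.3] g 14.7 0.053 0.25
0.45 0.45 tz 0.087 [-0.5  1.   6.7] g 14.7 0.0533 0.25
0.55 0.55 tz -0.033 [-0.6  0.   5.6] g 14.7 0.0534 0.25
0.65 0.65 tz -0.032 [-1.1 -0.4  6. ] g 14.7 0.0536 0.25
0.65 0.65 tz 0.123 [-0.3  0.7  6. ] g 14.7 0.0531 0.25
[-0.59  0.55  1.01  2.02 -0.6   0.9   0.06] 14.4583
0.675 0.675 tz 0.027 [-0.6 -0.5  5.8] g 14.7 0.0534 0.25
0.7 0.7 tz 0.001 [-0.8  0.2  6.3] g 14.7 0.0532 0.25
0.725 0.725 tz -0.031 [-0.2 -0.4  6. ] g 14.6 0.0529 0.25
0.75 0.75 tz -0.022 [-0.5  0.6  5.9] g 14.6 0.0534 0.25
0.775 0.775 tz -0.026 [-0.4  0.6  4.7] g 14.6 0.053 0.25
0.8 0.8 tz 0.021 [-0.3  0.3  6.7] g 14.6 0.0532 0.25
0.825 0.825 tz -0.025 [0.1 0.2 5.5] g 14.6 0.0531 0.25
0.85 0.85 tz -0.059 [ 0.3 -0.8  6.1] g 14.6 0.0536 0.25
0.875 0.875 tz 0.002 [-0.1  0.6  5.8] g 14.6 0.0532 0.25
0.9 0.9 tz 0.045 [-0.2 -0.3  6. ] g 14.6 0.0537 0.25
0.925 0.925 tz -0.006 [-0.6  0.4  5.7] g 14.6 0.0535 0.25
0.95 0.95 tz 0.002 [0.3 0.3 6.6] g 14.6 0.0535 0.25
0.975 0.975 tz 0.056 [ 0.3 -0.2  5.8] g 14.6 0.0533 0.25
1.0 1.0 tz 0.011 [-0.7  0.8  5.9] g 14.6 0.0533 0.25
1.025 1.025 tz 0.08 [-0.2 -0.3  6. ] g 14.6 0.0533 0.25
1.05 1.05 tz -0.06 [-0.6  1.1  6. ] g 14.6 0.0538 0.25
1.075 1.075 tz -0.001 [ 0.1 -0.7  6.5] g 14.6 0.0537 0.25
1.1 1.1 tz 0.014 [-0.8  0.1  6.8] g 14.6 0.0531 0.25
1.125 1.125 tz -0.02 [ 0.2 -0.1  5.8] g 14.6 0.0532 0.25
1.15 1.15 tz -0.034 [-0.5 -0.3  6.7] g 14.7 0.0533 0.25
1.175 1.175 tz -0.047 [-0.2 -0.2  6.3] g 14.8 0.0534 0.25
1.2 1.199 tz -0.102 [-2.1  0.2  6.8] g 15.0 0.0534 0.25
1.225 1.224 tz -0.111 [-2.3  0.5  7.6] g 15.2 0.0529 0.25
1.25 1.248 tz -0.269 [-1.9  0.1  7.1] g 15.4 0.0533 0.25
STOP
[-0.49  0.47  0.87  2.02 -0.48  0.86  0.56] 20.4583
```

The stop is felt: grip and torque rise from about 1.18. Back off in small steps, averaging the torque over time.

```bash
python3 - <<'E'
from h import *
yaw0=1.796+np.pi; c=[.50711,-.16431,.109]
for a in (1.25,1.22,1.19,1.17,1.15):
    movel(c,down(yaw0+a),speed=.05)
    T=[];F=[]
    for _ in range(10): pause(.03); T.append(read_ft_torque()); F.append(read_ft_force())
    print(a,np.mean(T,0).round(3),np.mean(F,0).round(2),round(read_grasp_force(),2))
print(read_time_s())
E
```

```text
1.25 [ 0.072  0.527 -0.312] [-2.2   0.47  7.52] 15.44
1.22 [ 0.029  0.474 -0.107] [-1.85  0.27  6.8 ] 15.05
1.19 [ 0.013  0.401 -0.022] [-1.8   0.11  6.7 ] 14.91
1.17 [0.01  0.397 0.015] [-2.    0.07  6.34] 14.84
1.15 [ 0.003  0.375 -0.008] [-1.35  0.3   6.74] 14.82
23.375
```

```bash
python3 - <<'E'
from h import *
yaw0=1.796+np.pi; q=down(yaw0+1.15)
for z in (.111,.113,.115,.118,.122,.126,.13):
    movel([.50711,-.16431,z],q,speed=.03)
    f=np.mean([(pause(.02),read_ft_force())[1] for _ in range(3)],0)
    print(z,f.round(2),round(read_grasp_force(),2),round(read_finger_gap(),4))
    if f[2]<-12: print("stuck?"); break
else:
    movel([.50711,-.16431,.20],q,speed=.08)
    print(read_ft_force().round(2),read_grasp_force(),read_time_s())
    im=read_camera("scene"); cv2.imwrite("pics/lift.png",cv2.resize(im[130:330,220:500,::-1],None,fx=2.5,fy=2.5))
E
```

```text
0.111 [ 0.25 -0.91  3.95] 14.28 0.0534
0.113 [ 0.89 -0.76  1.21] 13.82 0.0533
0.115 [-0.44 -0.08 -0.3 ] 13.47 0.0535
0.118 [-0.62  0.34  0.04] 13.48 0.0536
0.122 [ 0.09  0.09 -0.7 ] 13.48 0.0533
0.126 [ 0.01  0.22 -0.71] 13.48 0.0533
0.13 [ 0.23 -0.3  -1.23] 13.48 0.0534
[-0.02 -0.2  -0.2 ] 13.480515629053116 26.6
```

View pics/lift.png

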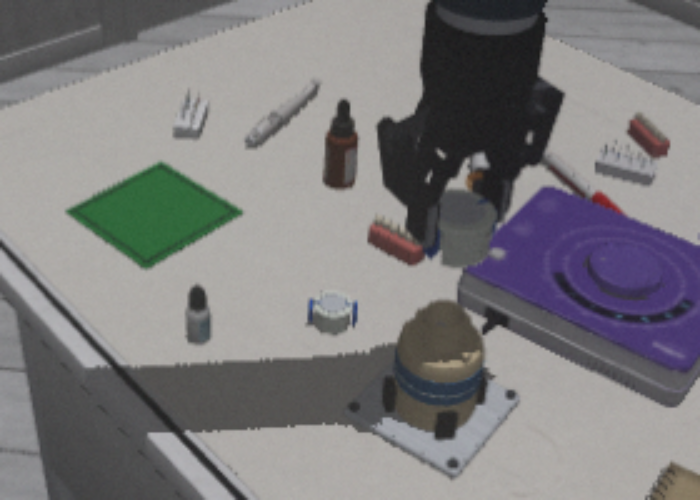

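Cap is off and upright in the fingers (crop (467,225)); tub open at (440,330). Now locate the mat by colour, move above it and lower by feel.

```bash
python3 - <<'E'
from h import *
M=[]
for c in ("scene","top"):
    im=cv2.imread(f"pics/{c}0.png"); P=camera_params(c)
    m=cv2.inRange(cv2.cvtColor(im,cv2.COLOR_BGR2HSV),(50,120,40),(75,255,255))
    k=max(cv2.findContours(m,cv2.RETR_EXTERNAL,cv2.CHAIN_APPROX_NONE)[0],key=cv2.contourArea)
    W=np.array([atz(P,p[0],.003)[:2] for p in k]); ctr,sz,_=cv2.minAreaRect(W.astype(np.float32)*1000); print(c,ctr,sz); M.append(ctr)
m=np.mean(M,0)/1000
yaw=1.796+np.pi+1.15
move_ptp([*m,.20],down(yaw)); movel([*m,.05],speed=.12)
print(read_eef_pos(),read_grasp_force(),read_ft_force().round(2),read_time_s())
f0=np.mean([(pause(.03),read_ft_force())[1] for _ in range(6)],0); z=.041
while z>.024:
    movel([*m,z],speed=.02)
    f=np.mean([(pause(.02),read_ft_force())[1] for _ in range(3)],0)-f0
    print(round(z,4),f.round(2),round(read_grasp_force(),2))
    if f[2]>3: print("contact"); break
    z-=.001
print(read_time_s())
E
```

```text
scene (477.5787353515625, 199.5808563232422) (124.80418395996094, 125.59554290771484)
top (477.6846923828125, 199.53677368164062) (126.77430725097656, 126.15046691894531)
[0.4783466  0.19982658 0.05069281] 13.482978790998459 [-0.2  -0.79 -0.47] 29.4167
0.041 [-0.51  0.1  -0.25] 13.48
0.04 [-0.02  0.33 -0.65] 13.48
0.039 [-0.16  0.18 -0.3 ] 13.48
0.038 [-0.74 -0.29 -0.38] 13.48
0.037 [-0.51 -0.21  0.26] 13.48
0.036 [-0.79 -0.09  0.28] 13.48
0.035 [-0.32  0.42 -0.12] 13.48
0.034 [-0.54  0.12 -0.36] 13.48
0.033 [-2.14 -0.27  6.69] 15.33
contact
32.6667
```

```bash
python3 - <<'E'
from h import *
pause(.2)
for g in (.056,.060,.064,.072,.085): move_gripper(g,20)
print(read_grasp_force(),read_ft_force().round(2))
p=read_eef_pos(); movel([p[0],p[1],.16],speed=.08); 
p=read_eef_pos(); movel([p[0]-.02,p[1],.22],speed=.15)
pause(.3)
P=camera_params("wrist"); im=read_camera("wrist")
print([(np.round(d["at"]),d["confidence"],atz(P,d["at"],.003)[:2].round(4)) for d in tip_of("wrist","cap")[:2]])
cv2.imwrite("pics/end.png",im[:,:,::-1]); print(read_time_s())
E
```

```text
0.0 [-0.28  0.08 -0.49]
[(array([388., 316.]), 0.91, array([ 0.5142, -0.0299])), (array([335., 170.]), 0.64, array([0.4761, 0.2013]))]
36.775
```

View pics/end.png

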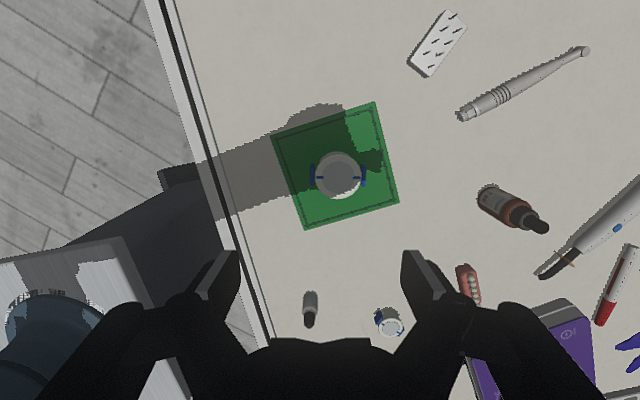

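The cap stands upright in the middle of the mat, at px (338,175) or about (0.476, 0.201). It is released and the neighbours are undisturbed.

```bash
python3 -c "
from bench import *
print(sign_off())"
```

```text
the job is handed in; nothing more can be done
None
```

The cap was unlocked, lifted off and set down upright on the middle of the green mat, about 2 mm from its centre, and I handed the job in at about 37 s; no verdict was returned.

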